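# Feel out the blind hole of a spacer and present it hole-up

### The arm

A 6-joint arm with a two-finger parallel gripper is mounted at the origin on a cart in front of the work surface, level with it; the furniture and walls round the work are solid. World frame = base frame: x ahead of the robot, y to its left, z up, the work surface at z = 0. Lengths are in m, angles in rad, forces in N, time in s.
With the tool pointing down it reaches from about 0.275 to 0.75 m from the base axis. Payload 10.2 kg.
Tool frame: the origin (TCP) lies at the very end of the fingers, on their centre line; the grasp point (between the pads) lies 19 mm behind it; z points along the fingers, y is the line along which they close (so a half turn about z gives the same grasp; the last joint's range is limited). The gripper opens to 85 mm and grips with 20 to 120 N. Pads are 22 mm wide; open, the fingers measure 114 mm over their backs; the gripper's body (76 mm by 85 mm) begins 54 mm behind the grasp point. The pads swing forward as they close: fully open they stand 13 mm farther back than shut.
Start: joints at [0.939, 0.313, 1.498, -0, 1.331, -0.223], TCP at [0.209, 0.482, 0.231] pointing down, gripper open.
Joint ranges: [-2.94, 2.94], [-0.97, 2.17], [0.19, 2.56], [-1.23, 4.37], [0.02, 3.11], [-2.88, 2.88]. Speed limits (rad/s): [2.39, 2.39, 3.01, 3.14, 3.14, 3.14].

### API

Orientations are given as a unit quaternion [w, x, y, z].
In Python, from plant import r, eoat, planner, telemetry, viewer, order gives the robot as it stands. The module is installed in compiled form; this text tells all that it offers. Calls block until the motion is done:
- r.movep(position, orientation): joint-space move of the TCP to a pose.
- r.move_straight(position, ori=None, v=0.15, guard=None): straight line of the TCP; ori=None keeps the orientation; v is the mean speed in m/s. With guard (N) it stops when the force on the tool has changed by that much, and returns True; else False.
- r.goto_joints(angles): joint-space move.
- eoat.gripper_open() and eoat.close_gripper(): open the fingers fully, or close them until they stop; the grip force is fixed at half the most.
- r.wait(seconds).
- planner.ik(position, orientation): joint angles nearest the present ones, or None.
- telemetry.get_state(): the state.
- viewer.grab_frame(name): name is "scene" or "top" or "wrist"; returns the picture (420x560x3 uint8, red, green, blue); there is no depth.
- viewer.calibration(name): a dict with "mtx" (3x3 intrinsics, pixels), "camera_from_world" (4x4, takes a point from world to camera coordinates). Camera axes: x right, y up, looking along -z (the intrinsics and any distortion apply to the point x, -y, -z); pixel columns grow to the right and rows downward; lengths in m; the calibration is good to about 2 mm. The wrist camera is an equidistant fisheye: a pixel r from the principal point sees the ray r / f radians off the axis. A picture is of the moment at which its call begins: read the wrist's pose just before it. calibration takes no time and is no camera call; for the wrist camera it gives the pose at the moment of the call.
A pose or a line that the arm cannot do raises r.Unreachable and nothing moves.
- order.finish_job(): hands the job in; it is judged then, once.
The state is a dict: "time": time; "joint_positions": joint angles; "qvel": joint speeds; "tau": joint torques, N m; "tcp_pos": TCP position; "eef_rot": TCP orientation; "force": force on the tool from outside, world axes, zero at the start; "ft_torque": the same for the moment, N m; "finger_gap": finger opening in m; "grip_force": force on a finger pad.
Only numpy, scipy, OpenCV 4.12 (cv2) and the standard library are available. Lean on these libraries where they do the work, as an engineer would, in place of code of your own. Each camera call takes 0.05 s, during which the arm holds its last target. There are 200 camera calls.

### The job

The square aluminium spacer looks alike at both ends, but only one end is drilled deep; the other is merely spotted. Pick it up and feel for the deep hole with the level brass pin of the feeler stand: push the deep end gently onto the pin until the pin bottoms, then draw it off again. Turn the spacer so that the deep hole points straight up and finish while still holding it like that in the gripper, still and at least 15 cm above the bench and clear of the stand, and leave the other things on the bench where they are.

Things in the scene. Friction and masses are not known exactly. Their poses are not given: they have to be found in the camera images.
- spacer: loose aluminium bar, 64 mm long (its x axis), 36 x 36 mm, about 0.16 kg, lying on a long side, a thin dark line round it 11 mm from each end; origin at its centre, 18 mm above the bench. Each end face has a centred round 20 mm mouth blackened inside from 4 mm in: at the +x end a blind hole 28 mm deep, at the -x end only a spot 4 mm deep; they look alike
- deep_mouth (a point): centre of the mouth of the deep hole, on the spacer's +x end face, 32 mm from its centre; axes as the spacer's, x points out of the hole
- spot_mouth (a point): centre of the mouth of the shallow spot, on the spacer's -x end face, 32 mm from its centre; axes as the spacer's
- feeler: stand fixed to the bench: blue base 80 (x) by 70 (y) by 18 mm with screw heads, dark steel post 34 wide, 22 thick, 118 mm high, level brass pin of 9 mm diameter out of the post's front along -x, roughly towards the robot. Origin on the bench below the post's front face; base from x = -30 to +50 mm
- pin_tip (a point): round tip of the brass pin, 47.5 mm before the post, 100 mm above the bench; axes as the stand's, so the pin points along -x. A steel collar of 20 mm diameter covers the pin's last 4 mm at the post
- tape_measure: bystander: yellow tape measure, 33 x 81 x 64 mm, origin at the centre of its underside
- pliers: bystander: blue-handled pliers lying flat, 53 x 177 x 14 mm, origin at the centre of the underside
- carton: bystander: small white cardboard box, 55 x 90 x 40 mm, origin at the centre of its underside
- red_screwdriver: bystander: screwdriver with a red handle lying flat, 28 x 198 x 28 mm, origin at the centre of its underside
Not all that is in view belongs to the job. What is shaped like the feeler but pink or red is not meant. Several things look just like the spacer: the one meant starts farthest to the robot's left.

How it is judged:
On the way, in this order (a step that is already met when the one before it is completed fails the run):
1. the spacer is picked up in the gripper (height (world z) of spacer above 0.04 m and contact force between spacer and the fingers above 1 N), for 0.1 s.
2. the pin is in the deep hole, at or within 6 mm of its floor (x of pin_tip in the frame of deep_mouth between -0.032 and -0.022 m and y of pin_tip in the frame of deep_mouth between -0.01 and 0.01 m and z of pin_tip in the frame of deep_mouth between -0.01 and 0.01 m and contact force between spacer and the fingers above 1 N), for 0.1 s.
3. the spacer is drawn off the pin (distance between pin_tip and deep_mouth above 0.04 m and contact force between spacer and feeler below 0.1 N), for 0.1 s.
At the end, for the whole second after the job is handed in: The spacer is held between the fingers (over 2 N), its deep hole up within 15 degrees of vertical, its centre more than 15 cm above the bench, at rest and clear of the feeler stand (angle between deep_mouth's own x axis and vertical below 0.26 rad and height (world z) of spacer above 0.15 m and height (world z) of spot_mouth above 0.12 m and contact force between spacer and the fingers above 2 N and contact force between spacer and feeler below 0.1 N and linear speed of spacer below 0.03 m/s and angular speed of spacer below 0.3 rad/s); the arm keeps its last pose, push and grip.
It fails at once if the spacer is forced against the feeler stand with more than 60 N (contact force between spacer and feeler above 60 N).
It fails at once if a bystander is moved by more than 3 cm (distance of any of tape_measure, pliers, carton, red_screwdriver from where it was at the start of the episode above 0.03 m).
It also fails if it takes over 64 s, if anything falls off the work surface, if the arm or the gripper's body presses on something with over 40 N, if the wrist force passes 120 N, or if a joint passes its speed limit or range.

## Working session

There is one attempt and no reset: what is moved stays moved. The work goes in short steps, each a Python script; the robot and the scene stay as the last script left them, time stands still between calls to the robot, and variables do not carry over. Pictures are saved under pics/ and viewed, at most 10 in all, crops included, and the job is handed in when it is done.

```bash
mkdir -p pics; python3 - <<'E'
from plant import *
import cv2,numpy as np
for n in("scene","top"):
    c=viewer.calibration(n);print(n,np.round(c["mtx"],1).tolist(),np.round(c["camera_from_world"],3).tolist(),[k for k in c])
    cv2.imwrite(f"pics/{n}0.png",viewer.grab_frame(n)[...,::-1])
s=telemetry.get_state();print(s["time"],s["eef_rot"],s["force"],s["finger_gap"])
a=cv2.imread("pics/scene0.png");b=cv2.imread("pics/top0.png")
cv2.imwrite("pics/both0.png",cv2.resize(np.vstack([a,b]),None,fx=1,fy=1))
E
```

```text
scene [[432.3, 0.0, 276.4], [0.0, 432.3, 207.8], [0.0, 0.0, 1.0]] [[0.636, -0.771, 0.008, -0.371], [0.54, 0.453, 0.71, -0.314], [-0.551, -0.447, 0.705, -0.848], [0.0, 0.0, 0.0, 1.0]] ['mtx', 'camera_from_world']
top [[446.9, 0.0, 276.6], [0.0, 446.9, 207.8], [0.0, 0.0, 1.0]] [[-0.018, -1.0, 0.003, -0.063], [0.981, -0.017, 0.195, -0.518], [-0.195, 0.007, 0.981, -1.133], [0.0, 0.0, 0.0, 1.0]] ['mtx', 'camera_from_world']
0.1 [-2.21788545e-04  2.03007836e-01  9.79176950e-01 -5.19891550e-04] [-0.30675839 -0.17731236  0.17651189] 0.08563384873928859
```

View pics/scene0.png

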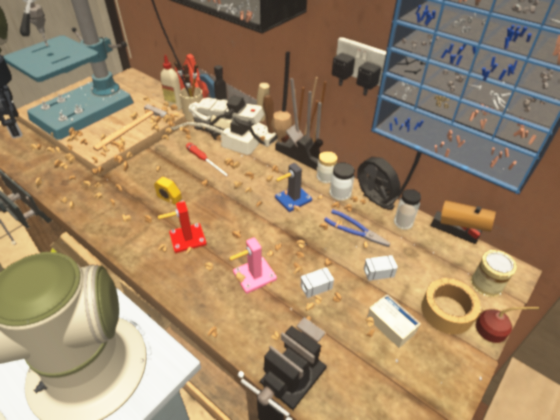

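View pics/top0.png

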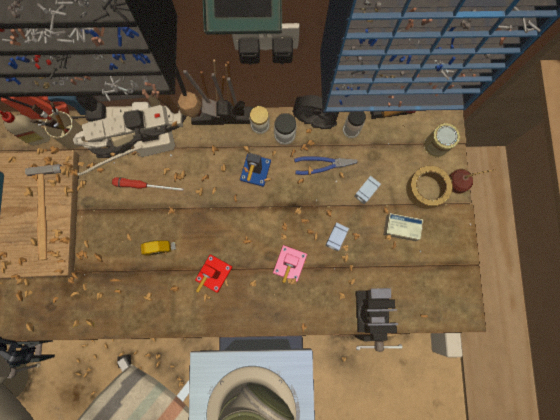

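Top view: spacer candidates are at (338,237) and (368,189); in the scene view they are at (317,282) and (381,268). The one farthest left is (338,237). The carton is at (405,227). The blue feeler is at (255,170), and the red (213,273) and pink (290,264) stands are decoys. The pliers are at (325,164). Next I'll check a close crop.

```bash
cat > h.py <<'E'
from plant import *
import cv2,numpy as np
from scipy.spatial.transform import Rotation as R
def ray(n,uv):
    c=viewer.calibration(n);T=np.linalg.inv(c["camera_from_world"]);K=c["mtx"]
    d=np.array([(uv[0]-K[0,2])/K[0,0],-(uv[1]-K[1,2])/K[1,1],-1]);return T[:3,3],T[:3,:3]@d
def at(n,uv,z):
    o,d=ray(n,uv);return o+d*(z-o[2])/d[2]
def proj(n,p):
    c=viewer.calibration(n);q=c["camera_from_world"]@np.r_[p,1];K=c["mtx"]
    return np.array([K[0,0]*q[0]/-q[2]+K[0,2],-K[1,1]*q[1]/-q[2]+K[1,2]])
def quat(M):
    q=R.from_matrix(M).as_quat();return q[[3,0,1,2]]
E
python3 - <<'E'
from h import *
t=cv2.imread("pics/top0.png");s=cv2.imread("pics/scene0.png")
A=cv2.resize(t[210:262,312:364],(400,400),interpolation=cv2.INTER_CUBIC)
B=cv2.resize(t[140:192,225:277],(400,400),interpolation=cv2.INTER_CUBIC)
cv2.imwrite("pics/crop1.png",np.hstack([A,B]))
A=cv2.resize(s[255:305,292:342],(400,400),interpolation=cv2.INTER_CUBIC)
B=cv2.resize(s[160:215,265:320],(400,400),interpolation=cv2.INTER_CUBIC)
cv2.imwrite("pics/crop2.png",np.hstack([A,B]))
for uv in((338,237),(368,189)):print(at("top",uv,.036))
print(at("top",(255,170),.018))
E
```

```text
[ 0.4379983  -0.23339755  0.036     ]
[ 0.56729201 -0.32054447  0.036     ]
[ 0.63113458 -0.01435942  0.018     ]
```

View pics/crop1.png

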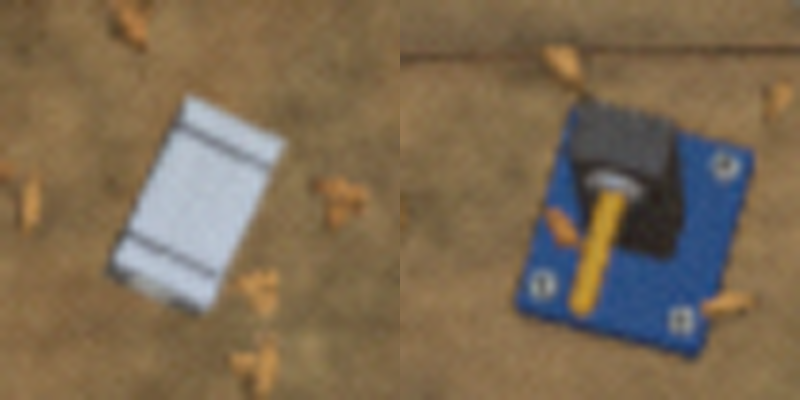

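View pics/crop2.png

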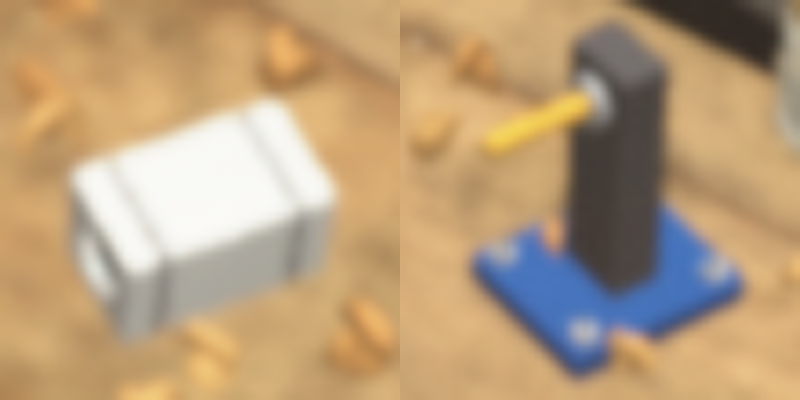

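```bash
cat > fit.py <<'E'
from h import *
from scipy.optimize import least_squares
def full(o,k,uv): return np.array(o)+(np.array(uv)+.5)/k-.5
def fit(obs,x0):
    def pose(x,p): c,s=np.cos(x[2]),np.sin(x[2]);return np.array([x[0]+c*p[0]-s*p[1],x[1]+s*p[0]+c*p[1],p[2]])
    f=lambda x:np.concatenate([proj(n,pose(x,p))-uv for n,p,uv in obs])
    r=least_squares(f,x0,loss="soft_l1");return r.x,np.round(f(r.x).reshape(-1,2),1).tolist()
E
python3 - <<'E'
from fit import *
t=lambda p,u:("top",p,full((312,210),400/52,u)); s=lambda p,u:("scene",p,full((292,255),8,u))
a,b,z=.032,.018,.036
# spacer local x roughly away from robot(yaw ~ -25deg)
print("spacer",fit([t((a,b,z),(187,95)),t((a,-b,z),(288,143)),
 s((a,b,z),(268,98)),s((a,-b,z),(335,190)),s((-a,b,z),(72,172)),s((-a,-b,z),(135,275)),s((-a,-b,0),(130,340)),s((-a,b,.018-.018),(80,240))][:7],[.438,-.233,-.4]))
t=lambda p,u:("top",p,full((225,140),400/52,u)); s=lambda p,u:("scene",p,full((265,160),400/55,u))
x,e=fit([t((.05,.035,.018),(172,105)),t((.05,-.035,.018),(352,152)),t((-.03,.035,.018),(120,303)),t((-.03,-.035,.018),(298,350)),t((-.0475,0,.1),(181,312)),
 s((-.0475,0,.1),(88,148)),s((-.03,.035,.018),(72,262)),s((-.03,-.035,.018),(178,365)),s((.05,-.035,.018),(345,280))],[.62,-.01,-.2])
print("feeler",x,e)
E
```

```text
spacer (array([ 0.44238542, -0.23257426, -0.43945699]), [[0.1, -0.2], [-0.5, -0.9], [0.4, -0.1], [0.1, 0.2], [-0.0, 0.4], [-0.2, -0.3], [-0.6, 0.9]])
feeler [ 0.62461133 -0.01341648 -0.27278303] [[0.3, -0.7], [1.2, -0.7], [-0.6, 0.4], [0.8, 0.5], [0.3, 0.7], [-0.7, 0.7], [-0.8, -1.8], [-0.3, -1.0], [0.6, -1.0]]
```

```bash
cat >> h.py <<'E'
SP=np.array([.4424,-.2326]);SY=-.4395;F=np.array([.6246,-.0134]);FY=-.2728
fx=np.array([np.cos(FY),np.sin(FY),0])
TIP=np.r_[F,.1]-.0475*fx
def down(yaw): # tool x along yaw, z down
    x=np.array([np.cos(yaw),np.sin(yaw),0]);z=np.array([0,0,-1.]);return quat(np.c_[x,np.cross(z,x),z])
def horiz(az,up): # tool z horizontal at azimuth, tool x up(+1)/down(-1)
    z=np.array([np.cos(az),np.sin(az),0]);x=np.array([0,0,float(up)]);return quat(np.c_[x,np.cross(z,x),z])
E
python3 - <<'E'
from h import *
print("tip",TIP)
def ik(p,q):
    j=planner.ik(p,q);return None if j is None else np.round(j,2).tolist()
for k in(0,np.pi):
    print("grasp",k,ik(np.r_[SP,.004],down(SY+k)),ik(np.r_[SP,.2],down(SY+k)))
for k in(0,np.pi):
    for d in(.16,.03):print("pin",k,d,ik(TIP-fx*d-[0,0,.014],down(FY+k)), ik(TIP-fx*d+[0,0,.14],down(FY+k)))
for az in(-.9,-.6,-.3,0,.5):
    for up in(1,-1):
        print("fin",az,up,ik([.5*np.cos(az),.5*np.sin(az),.35],horiz(az,up)))
E
```

```text
tip [ 0.57885654 -0.00060213  0.1       ]
grasp 0 [-0.72, 0.57, 1.8, -0.0, 0.77, 1.29] [-0.72, 0.28, 1.62, -0.0, 1.24, 1.29]
grasp 3.141592653589793 [-0.72, 0.57, 1.8, -0.0, 0.77, -1.85] [-0.72, 0.28, 1.62, -0.0, 1.24, -1.85]
pin 0 0.16 [-0.18, 0.29, 1.96, -0.0, 0.89, 1.67] [-0.18, 0.09, 1.75, -0.0, 1.3, 1.67]
pin 0 0.03 [-0.2, 0.52, 1.6, -0.0, 1.02, 1.64] [-0.2, 0.36, 1.41, -0.0, 1.37, 1.64]
pin 3.141592653589793 0.16 [-0.18, 0.29, 1.96, -0.0, 0.89, -1.47] [-0.18, 0.09, 1.75, -0.0, 1.3, -1.47]
pin 3.141592653589793 0.03 [-0.2, 0.52, 1.6, -0.0, 1.02, -1.5] [-0.2, 0.36, 1.41, -0.0, 1.37, -1.5]
fin -0.9 1 [-1.4, -0.15, 2.42, 2.44, 0.83, -1.06]
fin -0.9 -1 [-1.4, -0.15, 2.42, 2.44, 0.83, 2.09]
fin -0.6 1 [-1.1, -0.15, 2.42, 2.44, 0.83, -1.06]
fin -0.6 -1 [-1.1, -0.15, 2.42, 2.44, 0.83, 2.09]
fin -0.3 1 [-0.8, -0.15, 2.42, 2.44, 0.83, -1.06]
fin -0.3 -1 [-0.8, -0.15, 2.42, 2.44, 0.83, 2.09]
fin 0 1 [-0.5, -0.15, 2.42, 2.44, 0.83, -1.06]
fin 0 -1 [-0.5, -0.15, 2.42, 2.44, 0.83, 2.09]
fin 0.5 1 [0.0, -0.15, 2.42, 2.44, 0.83, -1.06]
fin 0.5 -1 [0.0, -0.15, 2.42, 2.44, 0.83, 2.09]
```

```bash
python3 - <<'E'
from h import *
q=down(SY)
r.movep(np.r_[SP,.2],q)
cv2.imwrite("pics/w1.png",viewer.grab_frame("wrist")[...,::-1])
print(r.move_straight(np.r_[SP,.004],v=.15,guard=10))
eoat.close_gripper()
s=telemetry.get_state();print(s["tcp_pos"],s["finger_gap"],s["grip_force"],s["time"])
r.move_straight(np.r_[SP,.2],v=.15)
s=telemetry.get_state();print(s["tcp_pos"],s["finger_gap"],s["grip_force"],s["force"],s["time"])
b=viewer.grab_frame("wrist")[...,::-1]
a=viewer.grab_frame("scene")[...,::-1]
cv2.imwrite("pics/w2.png",np.hstack([cv2.resize(b,(400,300)),cv2.resize(a[150:360,200:480],(400,300))]))
E
```

```text
False
[ 0.44271419 -0.23290555  0.00445419] 0.035168424626485964 60.19047170877457 4.7833
[ 0.44211309 -0.23236613  0.19922444] 0.0352276524769052 59.70393419265747 [-1.19835733 -0.52389527 -2.27069725] 6.2417
```

View pics/w2.png

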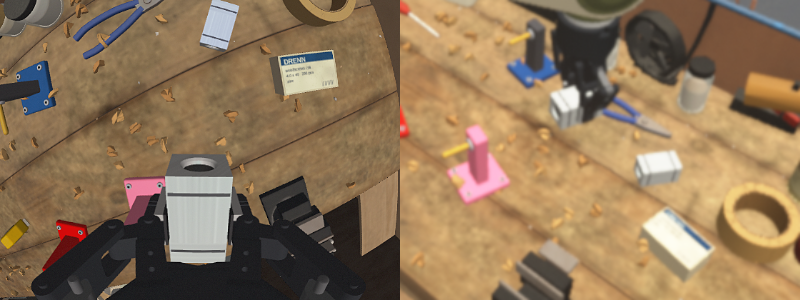

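The spacer is held squarely; its far end mouth shows at (200,163) in the wrist half, and the other spacer and the carton are untouched. Next I line its far end up with the pin and check before pushing.

```bash
python3 - <<'E'
from h import *
O=np.array([0,0,-.0137])
q=down(FY); P=TIP-fx*.077+O
r.movep(P+[0,0,.14],q); r.move_straight(P,v=.15)
s=telemetry.get_state();print(s["tcp_pos"],P,s["force"],s["time"])
a=viewer.grab_frame("wrist")[...,::-1];b=viewer.grab_frame("scene")[...,::-1]; c=viewer.grab_frame("top")[...,::-1]
u=proj("scene",TIP).astype(int);w=proj("top",TIP).astype(int);print(u,w)
cr=lambda im,u:cv2.resize(im[u[1]-40:u[1]+50,u[0]-60:u[0]+60],(400,300),interpolation=cv2.INTER_CUBIC)
cv2.imwrite("pics/p1.png",np.vstack([np.hstack([cr(b,u),cr(c,w)]),cv2.resize(a,(800,600))[0:300]]))
E
```

```text
[0.5051951  0.01990253 0.08705983] [0.50470398 0.0201439  0.0863    ] [-0.21573156  1.02876886 -1.63109303] 8.45
[275 180] [248 180]
```

View pics/p1.png

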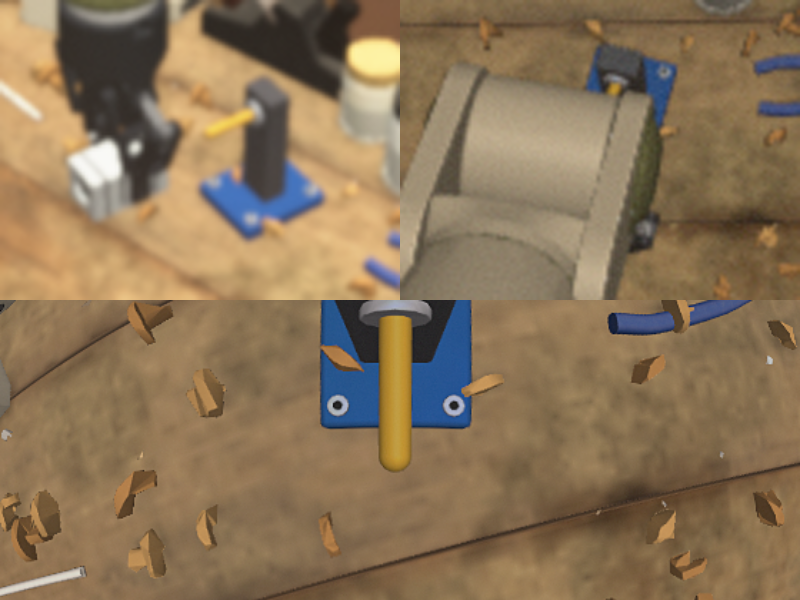

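The pin (tip at (396,470) in the doubled wrist view) is centred on the gripper axis and aligned with it. Pushing gently.

```bash
cat > push.py <<'E'
from h import *
def push(P,q):
    g=r.move_straight(P+fx*.0765,ori=q,v=.03,guard=6); r.wait(.4)
    s=telemetry.get_state()
    adv=(s["tcp_pos"]-P)@fx; print("contact",g,"insertion mm",1e3*(adv-.045),s["force"],s["tcp_pos"],s["finger_gap"],s["grip_force"],s["time"])
    return adv-.045
E
python3 - <<'E'
from push import *
q=down(FY); P=TIP-fx*.077+[0,0,-.0137]
push(P,q)
E
```

```text
contact True insertion mm 29.191308791131394 [-0.16117166  0.06477218 -1.41111394] [5.76137891e-01 1.05221040e-04 8.51475098e-02] 0.0355979091585219 59.75717844441533 11.35
```

```bash
python3 - <<'E'
from push import *
q=down(FY); P=TIP-fx*.077+[0,0,-.0137]
p=telemetry.get_state()["tcp_pos"]
g=r.move_straight(p+fx*.003,v=.015,guard=10);s=telemetry.get_state()
print(g,(s["tcp_pos"]-p)@fx*1e3,s["force"]); r.wait(.3);s=telemetry.get_state();print((s["tcp_pos"]-p)@fx*1e3,s["force"])
b=viewer.grab_frame("scene")[...,::-1];a=viewer.grab_frame("wrist")[...,::-1]
u=proj("scene",TIP).astype(int)
cr=cv2.resize(b[u[1]-40:u[1]+50,u[0]-60:u[0]+60],(400,300),interpolation=cv2.INTER_CUBIC)
cv2.imwrite("pics/p2.png",np.hstack([cr,cv2.resize(a,(400,300))]))
E
```

```text
True 0.25208158975800954 [-1.70009945  0.01009156 -1.57305888]
0.07950814519436605 [-0.17842207  0.31457006 -2.26262625]
```

View pics/p2.png

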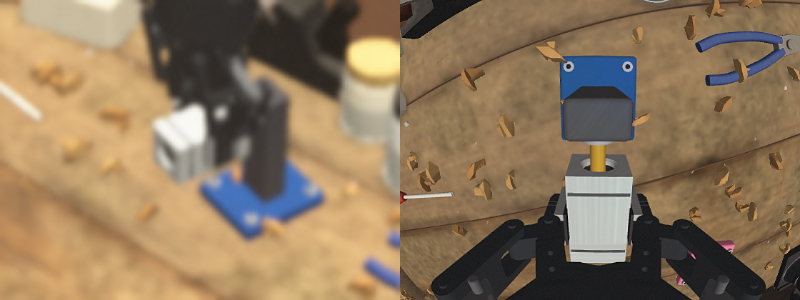

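It bottomed: pushing on met contact after 0.25 mm, and the wrist view shows only a short length of pin left at (600,158). So the far end (+tool x) is the deep one. Drawing it off and turning it up.

```bash
python3 - <<'E'
from push import *
q=down(FY); P=TIP-fx*.077+[0,0,-.0137]
r.move_straight(P-fx*.015,v=.08); r.wait(.2)
p=P-fx*.1;p[2]=.35
r.move_straight(p,v=.2)
print(telemetry.get_state()["time"],np.round(telemetry.get_state()["joint_positions"],2))
best=None
for az in np.arange(-1,1.2,.2):
  for rho in(.45,.55,.6):
    for z in(.35,.42):
      j=planner.ik([rho*np.cos(az-.1),rho*np.sin(az-.1),z],horiz(az,1))
      if j is None: continue
      c=np.abs(j-np.array(telemetry.get_state()["joint_positions"])).max()
      print(round(az,1),rho,z,np.round(j,2).tolist()) if abs(az)<.5 and z>.4 else 0
E
```

```text
14.9667 [-0.17 -0.    1.56  0.    1.59  1.67]
-0.4 0.45 0.42 [-1.26, -0.48, 2.39, 1.86, 0.91, -0.44]
-0.4 0.55 0.42 [-0.99, -0.14, 2.19, 2.17, 0.74, -0.74]
-0.4 0.6 0.42 [-0.92, -0.01, 2.07, 2.26, 0.69, -0.82]
-0.2 0.45 0.42 [-1.06, -0.48, 2.39, 1.86, 0.91, -0.44]
-0.2 0.55 0.42 [-0.79, -0.14, 2.19, 2.17, 0.74, -0.74]
-0.2 0.6 0.42 [-0.72, -0.01, 2.07, 2.26, 0.69, -0.82]
-0.0 0.45 0.42 [-0.86, -0.48, 2.39, 1.86, 0.91, -0.44]
-0.0 0.55 0.42 [-0.59, -0.14, 2.19, 2.17, 0.74, -0.74]
-0.0 0.6 0.42 [-0.52, -0.01, 2.07, 2.26, 0.69, -0.82]
0.2 0.45 0.42 [-0.66, -0.48, 2.39, 1.86, 0.91, -0.44]
0.2 0.55 0.42 [-0.39, -0.14, 2.19, 2.17, 0.74, -0.74]
0.2 0.6 0.42 [-0.32, -0.01, 2.07, 2.26, 0.69, -0.82]
0.4 0.45 0.42 [-0.46, -0.48, 2.39, 1.86, 0.91, -0.44]
0.4 0.55 0.42 [-0.19, -0.14, 2.19, 2.17, 0.74, -0.74]
0.4 0.6 0.42 [-0.12, -0.01, 2.07, 2.26, 0.69, -0.82]
```

```bash
python3 - <<'E'
from push import *
az=.4;r.movep([.55*np.cos(.3),.55*np.sin(.3),.42],horiz(az,1)); r.wait(.5)
s=telemetry.get_state();w,x,y,z=s["eef_rot"]
print(s["time"],s["tcp_pos"],R.from_quat([x,y,z,w]).as_matrix()[:,0],s["finger_gap"],s["grip_force"],s["force"],np.abs(s["qvel"]).max())
cv2.imwrite("pics/f.png",np.hstack([cv2.resize(viewer.grab_frame(n)[...,::-1],(400,300)) for n in("scene","wrist")]))
E
```

```text
17.5417 [0.52542669 0.16255813 0.42001856] [-2.44483016e-05 -1.58115161e-05  1.00000000e+00] 0.034976813602122674 59.93259759619832 [-0.25660881 -0.12614721 -1.59586901] 0.0011809241730982739
```

View pics/f.png

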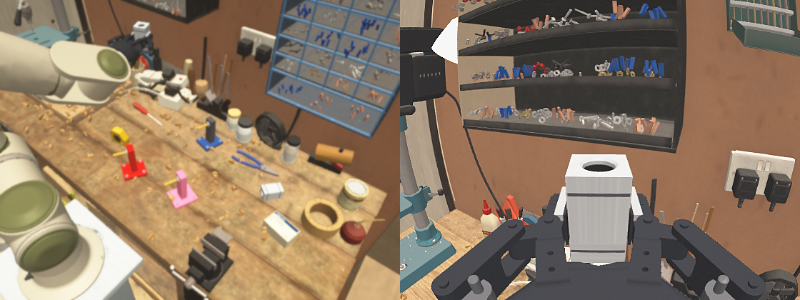

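The spacer is held upright with its deep mouth up at (601,167) in the wrist half. The bystanders are in their places. Handing in.

```bash
python3 -c "
from plant import *
print(order.finish_job())"
```

```text
the job is handed in; nothing more can be done
None
```

I handed the job in: the first end I tried on the pin bottomed at about 29 mm, so it was the deep one, and the spacer is now held still with that hole straight up, about 0.42 m above the bench; the hand-in gave no verdict.

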